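Refit the swivel spout of the drinks tap and lock it with its spring clip

ROBOT

A 6-joint arm with a two-finger parallel gripper is mounted at the origin on a cart in front of the work surface, level with it; the furniture and walls round the work are solid. World frame = base frame: x ahead of the robot, y to its left, z up, the work surface at z = 0. Lengths are in m, angles in rad, forces in N, time in s.
With the tool pointing down it reaches from about 0.35 to 0.975 m from the base axis. Payload 4.9 kg.
Tool frame: the origin (TCP) lies midway between the tips of the shut fingers; the grasp point (between the pads) lies 19 mm behind it (r.grip_point_offset is the distance from the TCP to the grasp point, in m); z points along the fingers, y is the direction in which the jaws open and shut (so a half turn about z gives the same grasp; the last joint's range is limited). The gripper opens to 85 mm and grips with 20 to 120 N. Pads are 22 mm wide; open, the fingers measure 114 mm over their backs; the gripper's body (76 mm by 85 mm) begins 54 mm behind the grasp point. The pads swing forward as they close: fully open they stand 13 mm farther back than shut.
Start: joints at [1.094, 0.053, 1.613, -0, 1.476, -0.119], TCP at [0.219, 0.585, 0.208] pointing down, gripper open.
Joint ranges: [-3.01, 3.01], [-1.01, 2.22], [0.06, 2.58], [-1.02, 4.17], [0.09, 2.62], [-3.14, 3.14]. Speed limits (rad/s): [2.57, 2.57, 3.14, 3.14, 3.14, 3.14].

INTERFACE

Orientations are given as a rotation vector (axis times angle).
In Python, from station import r gives the robot as it stands. The module is installed in compiled form; this text tells all that it offers.
- The arm moves only by the shell command python3 -m crank 'ROWS' [FORCE]. ROWS is JSON, a list that holds one entry, the list of rows, each a list of 7 numbers: the opening, from -1 (shut) to 1 (fully open), then the shift along the world's x, y, z in cm, then the turn, a rotation vector about the world's x, y, z in rad. A call has exactly 5 rows; each row shifts and turns the commanded pose from where the row before left it; what a row does not reach is not made up. A row lasts 1/12 s, in which the tool goes at most 41.7 mm and 7.16 degrees, less where a joint would pass 70% of its speed; a pose out of reach is approached as far as the arm can. A call with a gripper value outside its range is refused whole. The fingers move at their own pace and stop on an object; FORCE is the grip in N (left out, the last holds). Time passes only in rows, so rows that do not move let the fingers close, or fill a call up. It gives the time, the measured TCP pose, the force and the opening at its end, in the units of the state.
- r.get_state(): the state, without advancing time (a new reading comes with each control period).
- r.get_image(name): name is "side" or "top" or "wrist"; returns (picture, depth): 420x560x3 uint8, red, green, blue; 420x560 float32, m along the optical axis (not along the pixel's ray), 0 where there is no reading.
- r.calibration(name): a dict with "intrinsics" (3x3 intrinsics, pixels), "extrinsics" (4x4, takes a point from camera to world coordinates). Camera axes: x right, y down, z forward; pixel columns grow to the right and rows downward; lengths in m; the calibration is good to about 2 mm. A picture is of the moment at which its call begins: read the wrist's pose just before it. calibration takes no time and is no camera call; for the wrist camera it gives the pose at the moment of the call.
- r.close_job(): hands the job in, once; it reports no verdict.
Trained networks look in the newest picture that a camera, given by its name, has taken for a name from the list of things; names that differ only in an ending like _2 or _b are one class to them, and where a whole thing is asked for, a point or a joint stands for the part that bears it (a point fixed in the world has none). Each returns a list of dicts, best first, with "confidence" (0 to 1); they miss things now and then, are a little off and sometimes report something else, mostly with a low value. They report only what shows in the picture. A call takes as long as a camera call. They do not tell look-alikes from the thing itself.
- r.find_in(thing, camera): "rect" ([left, top, right, bottom] in pixels, round what is visible of it).
- r.outline_of(thing, camera): "pixels" (420x560 bool, what is visible of it) and "rect" ([left, top, right, bottom] in pixels, round what is visible of it).
The state is a dict: "time_s": time; "q": joint angles; "qvel": joint speeds; "tau": joint torques, N m; "ee_pos": TCP position; "orientation": TCP orientation; "contact_force": force on the tool from outside, world axes, zero at the start; "wrist_torque": the same for the moment, N m; "gripper_width": finger opening in m.
Only numpy, scipy, OpenCV 4.12 (cv2) and the standard library are available. Lean on these libraries where they do the work, as an engineer would, in place of code of your own. Each camera call takes 0.05 s, during which the arm holds its last target. There are 200 camera calls.

TASK

Put the swivel spout back on the drinks tap: lower its hub over the upright stem until it sits on the shoulder, with the outlet over the drip tray. Then push the red spring clip gently sideways into the stem's groove, just above the hub, until it snaps fully home, seat it with a firm press of about 15 N against the stem (never over 25 N) held for half a second, and let go. Do not disturb the jigger or the shot glass.

Things in the scene. Friction and masses are not known exactly. Their poses are not given: they have to be found in the camera images.
- tap: Drinks tap, fixed to the table: a black drip tray (185 x 124 x 16 mm high, steel slats) and an upright steel column of 40 mm diameter. Origin under the column's axis at table level, z up; the tray reaches from the column along the tap's -x (from x = -150 to +35 mm), roughly towards the robot.
- tap_shoulder (a point): Centre of the column's flat top, 100 mm above the table, where the hub rests. Above it: a stem of 20 mm diameter, 29.5 mm high; the groove; a head of 20 mm diameter, 6 mm high, with a 5 mm domed tip (tip 48 mm above the shoulder). Axes as the tap's.
- tap_groove (a point): Centre of the stem's groove, 33.25 mm above the shoulder. The groove is 14 mm in diameter, 7.5 mm high, open all round; its lower edge lies 0.5 mm below the top face of the seated hub, so a clip that slides flat along the hub's top runs into it. Axes as the tap's.
- tap_tray (a point): Middle of the drip tray's slats, 85 mm in front (-x of the tap) of the stem axis, 16 mm above the table. Axes as the tap's.
- spout: Swivel spout, 0.12 kg, standing upright: white hub 48 mm across, 30 mm high, 24 mm through bore, two upright flats 24 mm wide, 49 mm apart, facing its +y and -y (grip them from above); a 14 mm steel tube leaves along its -x, top of tube 21 mm above the hub's underside. Origin: middle of the hub's underside, z up. Tube points roughly to the robot; turns freely on the stem.
- spout_outlet (a point): Mouth of the spout's outlet, in the spout's frame at x = -85 mm, level with the hub's underside.
- clip: Red spring clip, 0.06 kg, flat, 5 mm thick, lying with its opening along its +x (roughly away from the robot), thumb block at the tail. Origin: underside, where the stem axis passes when home; z up. Flared jaw tips reach x = +18 mm, tail x = -63.5 mm; 30 mm wide. Jaws spread at 5 to 9 N push along +x, more if bearing on the hub, then close behind the stem. Over 25 N on tap or spout is too much.
- clip_center (a point): Middle of the clip's thickness (2.5 mm above its underside) at the clip's origin: on the stem axis when the clip is home. The sprung jaws stand 9 mm apart at their narrowest (x = +7.5 mm) and must pass the 14 mm groove; when home the stem touches the web at x = -7.5 mm. Axes as the clip's.
- clip_block (a point): Grip point of the upright thumb block, 52 mm behind the clip's origin (x = -52 mm) and 26 mm above its underside. The block is 12 mm thick along the clip's x, 24 mm wide along y, and rises from 5 mm to 36 mm above the underside. Axes as the clip's.
- jigger: Steel double-cone jigger, 46 mm wide, 77 mm high, standing behind the tap; a bystander. Origin in the middle of its underside.
- shot_glass: Clear shot glass, 49 mm wide, 62 mm high, standing at the left back; a bystander. Origin in the middle of its underside.
There are look-alikes about, which are no part of the job. Of the things like the spout, leave any that is blue; of the rest the smaller one is meant. What is shaped like the tap but yellow is not meant.

How it is judged:
By the outcome, as a careful person would: the job done as asked, in the order asked, and still so for the second after the job is handed in, with the robot touching nothing.
It also fails if it takes over 72 s, if anything falls off the work surface, if the arm or the gripper's body presses on something with over 40 N, if the wrist force passes 120 N, or if a joint passes its speed limit or range.

## Working session

There is one attempt and no reset: what is moved stays moved. The work goes in short steps, Python scripts to look and compute and a shell command to move; the robot and the scene stay as the last step left them, time stands still between calls to the robot, and variables do not carry over. Pictures are saved under pics/ and viewed, about 8 in all and at most 12, crops included, and the job is handed in when it is done.

```bash
mkdir -p pics; python3 - <<'E'
from station import r
import cv2,numpy as np
for n in("top","side"):
    im,d=r.get_image(n); cv2.imwrite(f"pics/{n}0.png",im[:,:,::-1]); np.savez(f"{n}0.npz",im=im,d=d)
    for t in("tap","spout","clip","jigger","shot_glass"):
        print(n,t,[(np.round(o["rect"]).tolist(),round(o["confidence"],2)) for o in r.find_in(t,n)])
s=r.get_state();print(s["time_s"],s["ee_pos"],s["orientation"],s["gripper_width"],s["contact_force"])
print(r.calibration("top"),r.calibration("side"),r.grip_point_offset)
E
```

```text
top tap [([271.0, 185.0, 323.0, 255.0], 0.89), ([353.0, 251.0, 403.0, 324.0], 0.71), ([166.0, 148.0, 189.0, 163.0], 0.56), ([283.0, 138.0, 301.0, 160.0], 0.43)]
top spout [([122.0, 254.0, 184.0, 288.0], 0.86), ([166.0, 194.0, 210.0, 215.0], 0.65), ([198.0, 248.0, 227.0, 284.0], 0.59)]
top clip [([406.0, 214.0, 424.0, 245.0], 0.63)]
top jigger [([286.0, 139.0, 301.0, 162.0], 0.56)]
top shot_glass [([168.0, 145.0, 188.0, 166.0], 0.82), ([270.0, 186.0, 319.0, 254.0], 0.7)]
side tap [([311.0, 237.0, 362.0, 309.0], 0.93), ([272.0, 196.0, 321.0, 258.0], 0.65)]
side spout [([205.0, 228.0, 232.0, 249.0], 0.72), ([218.0, 199.0, 244.0, 218.0], 0.66), ([158.0, 217.0, 202.0, 238.0], 0.64)]
side clip []
side jigger [([307.0, 189.0, 318.0, 213.0], 0.69)]
side shot_glass [([233.0, 177.0, 248.0, 197.0], 0.78)]
0.6 [0.21887364 0.58542018 0.20753909] [5.59008225e-01 3.09143451e+00 8.13628166e-05] 0.08584390473024321 [-0.02181989  0.04286854 -0.45559398]
{'intrinsics': array([[514.62555603,   0.        , 282.71555834],
       [  0.        , 514.62555603, 207.77985007],
       [  0.        ,   0.        ,   1.        ]]), 'extrinsics': array([[-0.00805818, -0.99011875,  0.13999973,  0.39489082],
       [-0.99993598,  0.00686644, -0.00899336,  0.10054618],
       [ 0.00794319, -0.14006324, -0.9901107 ,  1.39089864],
       [ 0.        ,  0.        ,  0.        ,  1.        ]])} {'intrinsics': array([[525.14251715,   0.        , 281.4503393 ],
       [  0.        , 525.14251715, 211.42120427],
       [  0.        ,   0.        ,   1.        ]]), 'extrinsics': array([[ 0.41914012, -0.50389459,  0.75525612, -0.78122909],
       [-0.9078545 , -0.22249459,  0.355382  , -0.52675728],
       [-0.01103466, -0.83461752, -0.55071938,  1.06948218],
       [ 0.        ,  0.        ,  0.        ,  1.        ]])} 0.0187
```

```bash
python3 - <<'E'
import cv2
im=cv2.imread("pics/top0.png")[120:340,100:440]
cv2.imwrite("pics/top0c.png",cv2.resize(im,None,fx=2.35,fy=2.35,interpolation=cv2.INTER_CUBIC))
im=cv2.imread("pics/side0.png")[160:330,140:440]
cv2.imwrite("pics/side0c.png",cv2.resize(im,None,fx=2.6,fy=2.6,interpolation=cv2.INTER_CUBIC))
E
```

```text
(no output)
```

View pics/top0c.png

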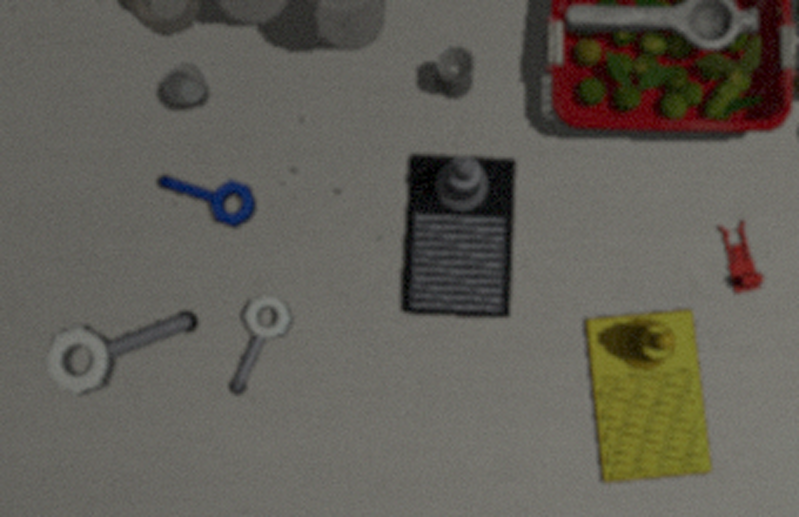

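View pics/side0c.png

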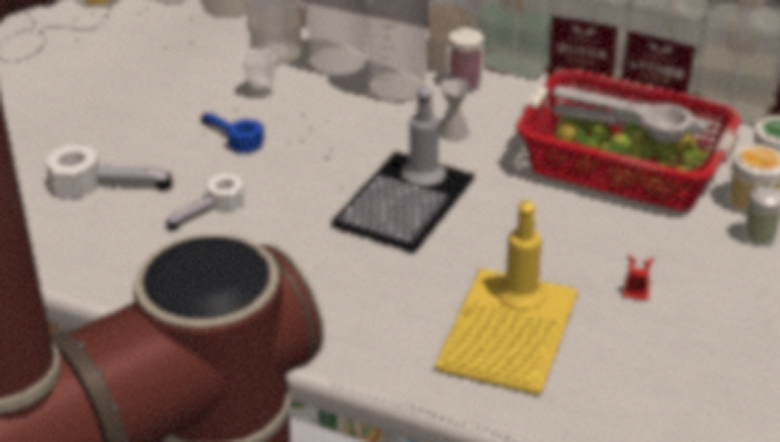

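The top crop shows the small white spout with its hub at about pixel (214,255) and its tube towards (200,285). The black tap's stem is at about (297,192), with the tray below it. The red clip is at about (414,230), its jaws pointing up the picture. The side view agrees: the large white and blue spouts and the yellow tap are the decoys.

```bash
cat > h.py <<'E'
from station import r
import numpy as np,cv2
from scipy.spatial.transform import Rotation as R
def cloud(n,im=None,d=None,cal=None):
    cal=cal or r.calibration(n); K=cal["intrinsics"];E=cal["extrinsics"]
    v,u=np.mgrid[:420,:560]; c=np.stack([(u-K[0,2])/K[0,0]*d,(v-K[1,2])/K[1,1]*d,d],-1)
    return c@E[:3,:3].T+E[:3,3]
def ray(n,uv,z,cal=None):
    cal=cal or r.calibration(n);K=cal["intrinsics"];E=cal["extrinsics"]
    w=E[:3,:3]@np.array([(uv[0]-K[0,2])/K[0,0],(uv[1]-K[1,2])/K[1,1],1]);return E[:3,3]+w*(z-E[2,3])/w[2]
def state():
    s=r.get_state();print("t",round(s["time_s"],2),"p",np.round(s["ee_pos"],4),"R",np.round(R.from_rotvec(s["orientation"]).as_matrix().ravel(),3),"F",np.round(s["contact_force"],1),"w",round(s["gripper_width"],4));return s
E
python3 - <<'E'
from h import *
f=np.load("top0.npz");P=cloud("top",d=f["d"]);im=f["im"].astype(int)
def st(name,rect,m):
    l,t,rr,b=rect; p=P[t:b,l:rr][m[t:b,l:rr]]
    c=np.median(p,0); w,V=np.linalg.eigh(np.cov(p[:,:2].T)); a=V[:,1]
    print(name,len(p),"mean",p.mean(0).round(4),"min",p.min(0).round(3),"max",p.max(0).round(3),"axis",np.degrees(np.arctan2(a[1],a[0])).round(1));return p
z=P[...,2]
print("table",np.median(z[300:330,240:300]))
p=st("spout",(194,244,231,290),z>.008)
p=st("hub",(194,244,231,290),z>.024)
red=(im[...,0]>1.6*im[...,1]) 
p=st("clip",(400,208,430,250),red)
p=st("clipblk",(400,208,430,250),red&(z>.02))
p=st("column",(271,180,323,215),(z>.09)&(z<.115)); p=st("stem",(271,180,323,215),z>.115)
p=st("tray",(265,180,330,260),(z>.008)&(z<.025))
h,_,_= cv2.minAreaRect(p[:,:2].astype(np.float32)*1000) ,0,0
print(h)
E
```

```text
table -0.00026182452845990856
spout 372 mean [0.4443 0.2777 0.0467] min [0.382 0.101 0.008] max [0.487 0.32  1.391] axis 140.9
hub 209 mean [0.4617 0.268  0.069 ] min [0.395 0.101 0.024] max [0.487 0.307 1.391] axis 68.5
clip 228 mean [ 0.5203 -0.2672  0.0158] min [ 0.395 -0.288 -0.006] max [0.568 0.101 1.391] axis 118.2
clipblk 49 mean [ 0.5    -0.2636  0.0608] min [ 0.395 -0.284  0.021] max [0.51  0.101 1.391] axis 106.0
column 124 mean [0.611  0.0529 0.0995] min [0.596 0.034 0.091] max [0.634 0.07  0.114] axis 75.6
stem 70 mean [0.5952 0.0565 0.2484] min [0.395 0.044 0.116] max [0.626 0.101 1.391] axis 167.6
tray 2679 mean [0.5502 0.0567 0.0142] min [ 0.464 -0.008  0.008] max [0.653 0.12  0.025] axis 177.6
((558.6474609375, 55.72651672363281), (123.68457794189453, 184.42333984375), 86.88297271728516)
```

```bash
for i in 1 2 3; do python3 -m crank '[[[1,1.65,-2.06,0.1,0,0,0],[1,1.65,-2.06,0.1,0,0,0],[1,1.65,-2.06,0.1,0,0,0],[1,1.65,-2.06,0.1,0,0,0],[1,1.65,-2.06,0.1,0,0,0]]]' 40|tail -c 400; done
python3 - <<'E'
from h import *
state(); cal=r.calibration("wrist"); im,d=r.get_image("wrist"); np.savez("w1.npz",im=im,d=d,K=cal["intrinsics"],E=cal["extrinsics"]); cv2.imwrite("pics/w1.png",im[:,:,::-1])
print(cal["extrinsics"].round(3), cal["intrinsics"][0,0])
print([(o["rect"],o["confidence"]) for o in r.find_in("spout","wrist")])
state()
E
```

```text
time_s: 1.02
ee_pos: [0.302, 0.4815, 0.2127]
orientation: [0.558, 3.091, 0.0]
contact_force: [0.7, 0.6, 0.4]
gripper_width: 0.0853
time_s: 1.43
ee_pos: [0.3845, 0.3783, 0.2178]
orientation: [0.559, 3.091, 0.001]
contact_force: [-0.2, 0.7, -0.7]
gripper_width: 0.0854
time_s: 1.85
ee_pos: [0.4671, 0.2753, 0.2228]
orientation: [0.559, 3.091, 0.001]
contact_force: [-0.2, 0.9, -0.2]
gripper_width: 0.0852
t 1.85 p [0.4671 0.2753 0.2228] R [-0.937  0.35   0.001  0.35   0.937  0.    -0.     0.    -1.   ] F [-0.2  0.9 -0.2] w 0.0852
[[ 0.35   0.894  0.279  0.397]
 [ 0.937 -0.334 -0.104  0.301]
 [ 0.     0.298 -0.955  0.389]
 [ 0.     0.     0.     1.   ]] 311.46312436613397
[([338.1, 33.7, 485.2, 161.0], 0.95), ([321.6, 236.9, 410.0, 282.3], 0.65), ([258.4, 97.5, 299.0, 200.8], 0.6)]
t 1.95 p [0.4683 0.274  0.2229] R [-0.935  0.354  0.001  0.354  0.935 -0.001 -0.001 -0.    -1.   ] F [0.2 1.  0. ] w 0.0856
```

View pics/w1.png

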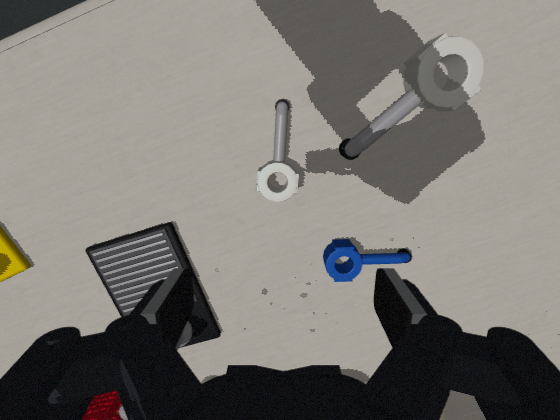

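The wrist view shows the target hub at (278,182) with its tube mouth at (281,103). The big white spout and the blue one are well clear of it, and the black tap is at the lower left.

```bash
cat >> h.py <<'E'
def spoutpose(P,im,rect,zt=.030):
    l,t,rr,b=[int(x) for x in rect]; l-=4;t-=4;rr+=4;b+=4
    Q=P[t:b,l:rr].reshape(-1,3);I=im[t:b,l:rr].reshape(-1,3).astype(int)
    top=Q[(abs(Q[:,2]-zt)<.004)]; 
    (c,rad)=cv2.minEnclosingCircle((top[:,:2]*1000).astype(np.float32))
    e=cv2.fitEllipse(cv2.convexHull((top[:,:2]*1000).astype(np.float32)))
    tube=Q[(Q[:,2]>zt-.022)&(Q[:,2]<zt-.006)]
    tube=tube[np.linalg.norm(tube[:,:2]-np.array(e[0])/1000,axis=1)>.032]
    m=tube[:,:2].mean(0); w,V=np.linalg.eigh(np.cov((tube[:,:2]).T)); a=V[:,1]; dd=np.array(e[0])/1000-m; a*=np.sign(a@dd)
    print("top n",len(top),"circ",c,rad,"ell",e,"meanz",top[:,2].mean(),"tube",len(tube),m.round(4),"yaw pca",np.degrees(np.arctan2(a[1],a[0])).round(1),"yaw cen",np.degrees(np.arctan2(dd[1],dd[0])).round(1))
E
python3 - <<'E'
from h import *
f=np.load("w1.npz");cal=dict(intrinsics=f["K"],extrinsics=f["E"]);P=cloud("",d=f["d"],cal=cal)
spoutpose(P,f["im"],(258,97,299,201))
print("table",np.median(P[200:240,240:300,2]))
E
```

```text
top n 1019 circ (464.0676574707031, 268.8604431152344) 26.264684677124023 ell ((464.0770568847656, 268.6207275390625), (46.491947174072266, 51.55064010620117), 157.581787109375) meanz 0.029955456469386944 tube 662 [0.4068 0.2946] yaw pca -24.2 yaw cen -24.4
table 0.0001491952966516663
```

```bash
python3 -m crank '[[[1,-0.1,-0.14,-3,0,0,-0.02],[1,-0.1,-0.14,-4,0,0,-0.02],[1,-0.1,-0.13,-4,0,0,-0.022],[1,-0.12,-0.13,-4,0,0,0],[1,0,0,0,0,0,0]]]' >/dev/null; python3 -m crank '[[[1,0,0,0,0,0,0],[1,0,0,0,0,0,0],[1,0,0,0,0,0,0],[1,0,0,0,0,0,0],[1,0,0,0,0,0,0]]]'
python3 - <<'E'
from h import *
state(); cal=r.calibration("wrist"); im,d=r.get_image("wrist"); cv2.imwrite("pics/w2.png",im[:,:,::-1])
o=r.find_in("spout","wrist");print([(x["rect"],x["confidence"]) for x in o])
P=cloud("",d=d,cal=cal)
spoutpose(P,im,o[0]["rect"])
state()
E
```

```text
time_s: 2.78
ee_pos: [0.4639, 0.2718, 0.0752]
orientation: [0.654, 3.069, 0.004]
contact_force: [-0.2, -0.6, -0.4]
gripper_width: 0.0854
t 2.78 p [0.4639 0.2718 0.0752] R [-0.913  0.407  0.004  0.407  0.913  0.002 -0.003  0.003 -1.   ] F [-0.2 -0.6 -0.4] w 0.0854
[([354.2, 297.9, 492.9, 368.2], 0.77), ([375.7, 2.0, 560.0, 181.5], 0.69), ([246.5, 88.8, 315.1, 258.8], 0.63)]
top n 738 circ (590.567138671875, 300.10308837890625) 24.2434139251709 ell ((590.3076782226562, 298.6644287109375), (22.008201599121094, 48.28887939453125), 75.8351821899414) meanz 0.029651385028686094 tube 585 [0.6147 0.3825] yaw pca -112.2 yaw cen -106.2
t 2.88 p [0.4631 0.2714 0.0741] R [-0.913  0.408  0.002  0.408  0.913  0.001 -0.002  0.002 -1.   ] F [-0.3 -0.8 -0.2] w 0.0858
```

```bash
python3 - <<'E'
from h import *
for i in range(2):
    state(); cal=r.calibration("wrist"); im,d=r.get_image("wrist")
    P=cloud("",d=d,cal=cal); spoutpose(P,im,(246,88,315,259))
E
```

```text
t 2.88 p [0.4631 0.2714 0.0741] R [-0.913  0.408  0.002  0.408  0.913  0.001 -0.002  0.002 -1.   ] F [-0.3 -0.8 -0.2] w 0.0858
top n 2629 circ (464.2972717285156, 268.7525634765625) 26.743009567260742 ell ((464.2345275878906, 269.0356140136719), (46.65870666503906, 52.46706771850586), 158.02455139160156) meanz 0.029967535143372987 tube 1802 [0.4066 0.2946] yaw pca -24.0 yaw cen -23.9
t 2.93 p [0.4628 0.2713 0.0736] R [-0.913  0.408  0.002  0.408  0.913  0.001 -0.001  0.001 -1.   ] F [ 0.1 -0.3 -0.3] w 0.0852
top n 2630 circ (464.2308349609375, 268.84027099609375) 26.81047821044922 ell ((464.3074035644531, 269.2267150878906), (47.17302703857422, 53.022010803222656), 149.96139526367188) meanz 0.029936563819785624 tube 1767 [0.4063 0.2948] yaw pca -24.3 yaw cen -23.8
```

```bash
python3 -m crank '[[[1,0.14,-0.25,0,0,0,0],[1,0,0,-2.5,0,0,0],[1,0,0,-2.5,0,0,0],[1,0,0,-1.5,0,0,0],[1,0,0,-0.7,0,0,0]]]' 50
python3 -m crank '[[[1,0,0,0,0,0,0],[1,0,0,0,0,0,0],[-1,0,0,0,0,0,0],[-1,0,0,0,0,0,0],[-1,0,0,0,0,0,0]]]'
python3 -m crank '[[[-1,0,0,0,0,0,0],[-1,0,0,0,0,0,0],[-1,0,0,0,0,0,0],[-1,0,0,0,0,0,0],[-1,0,0,0,0,0,0]]]'
python3 -m crank '[[[-1,0,0,0,0,0,0],[-1,0,0,0,0,0,0],[-1,0,0,0,0,0,0],[-1,0,0,0,0,0,0],[-1,0,0,0,0,0,0]]]'
```

```text
time_s: 3.4
ee_pos: [0.4616, 0.2674, -0.0024]
orientation: [-0.654, -3.069, 0.004]
contact_force: [-0.1, 0.4, 0.6]
gripper_width: 0.0854
time_s: 3.82
ee_pos: [0.4646, 0.2689, 0.0019]
orientation: [0.654, 3.071, 0.002]
contact_force: [0.1, 0.5, 0.5]
gripper_width: 0.0517
time_s: 4.23
ee_pos: [0.466, 0.2687, 0.0031]
orientation: [0.653, 3.068, 0.002]
contact_force: [-0.1, -4.6, 8.0]
gripper_width: 0.0141
time_s: 4.65
ee_pos: [0.4661, 0.2686, 0.003]
orientation: [0.654, 3.068, 0.002]
contact_force: [0.6, -3.3, 9.1]
gripper_width: 0.0139
```

```bash
python3 - <<'E'
from h import *
state(); im,d=r.get_image("wrist"); a=im[:,:,::-1]
im2,_=r.get_image("side"); b=cv2.resize(im2[:,:,::-1][180:280,140:300],None,fx=3,fy=4.2)
cv2.imwrite("pics/w3.png",np.hstack([a[:,150:460],b]))
E
```

```text
t 4.65 p [0.4661 0.2686 0.003 ] R [-0.913  0.408  0.005  0.408  0.913  0.    -0.004  0.002 -1.   ] F [ 0.6 -3.3  9.1] w 0.0139
```

View pics/w3.png

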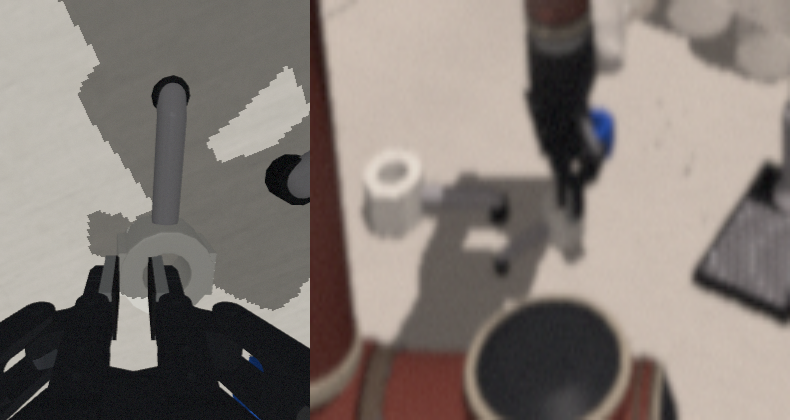

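```bash
python3 - <<'E'
from h import *
cal=r.calibration("wrist"); im,d=r.get_image("wrist"); P=cloud("",d=d,cal=cal)
for v,u in[(90,320),(150,317),(200,316),(240,290),(240,320),(243,345),(260,355),(290,358),(272,335),(262,272),(250,278),(300,345)]: print(u,v,P[v,u].round(4))
E
python3 -m crank '[[[-0.5,0,0,0,0,0,0],[-0.5,0,0,0,0,0,0],[-0.5,0,0,0,0,0,0],[-0.5,0,0,1,0,0,0],[-0.5,0,0,1,0,0,0]]]'
python3 -m crank '[[[-0.5,0,0,2,0,0,0],[-0.5,0,0,3,0,0,0],[-0.5,0,0,3,0,0,0],[1,0,0,0,0,0,0],[1,0,0,0,0,0,0]]]'
python3 -m crank '[[[1,0,0,0,0,0,0],[1,0,0,0,0,0,0],[1,0,0,0,0,0,0],[1,0,0,0,0,0,0],[1,0,0,0,0,0,0]]]'
python3 - <<'E'
from h import *
for i in range(2):
    state();cal=r.calibration("wrist"); im,d=r.get_image("wrist"); P=cloud("",d=d,cal=cal)
    cv2.imwrite("pics/w4.png",im[:,:,::-1]);np.savez("w4.npz",im=im,d=d,K=cal["intrinsics"],E=cal["extrinsics"])
o=r.find_in("spout","wrist")
for x in o:print(x["rect"],x["confidence"]); spoutpose(P,im,x["rect"])
E
```

```text
320 90 [0.3942 0.3186 0.0193]
317 150 [0.4177 0.3071 0.0235]
316 200 [0.4402 0.2976 0.0219]
290 240 [0.4506 0.2789 0.0316]
320 240 [0.4561 0.292  0.0323]
345 243 [0.4628 0.3023 0.0315]
355 260 [0.4741 0.3037 0.0299]
358 290 [0.4914 0.2993 0.0286]
335 272 [0.4806 0.2919 0.0222]
272 262 [0.4576 0.2662 0.0316]
278 250 [0.4531 0.2715 0.0313]
345 300 [0.4934 0.2912 0.0298]
time_s: 5.22
ee_pos: [0.4621, 0.2681, 0.0199]
orientation: [-0.654, -3.07, 0.003]
contact_force: [0.2, 0.6, 0.3]
gripper_width: 0.0211
time_s: 5.63
ee_pos: [0.4652, 0.2693, 0.1039]
orientation: [0.653, 3.068, 0.005]
contact_force: [-0.2, 0.1, 0.9]
gripper_width: 0.0445
time_s: 6.05
ee_pos: [0.463, 0.2682, 0.0995]
orientation: [-0.654, -3.071, 0.002]
contact_force: [0.5, -0.1, -0.2]
gripper_width: 0.0857
t 6.05 p [0.463  0.2682 0.0995] R [-0.913  0.408 -0.002  0.408  0.913 -0.001  0.001 -0.001 -1.   ] F [ 0.5 -0.1 -0.2] w 0.0857
t 6.1 p [0.4631 0.2683 0.0997] R [-0.913  0.408 -0.001  0.408  0.913 -0.001  0.001 -0.001 -1.   ] F [ 1.  -0.2  0. ] w 0.0852
[272.7, 92.5, 336.0, 242.6] 0.86
top n 2165 circ (470.00439453125, 281.4261169433594) 26.72611427307129 ell ((469.7257995605469, 281.61419677734375), (46.5595588684082, 52.08476638793945), 154.440185546875) meanz 0.029953490542698996 tube 1442 [0.4129 0.3087] yaw pca -26.0 yaw cen -25.5
[369.5, 0.7, 560.0, 175.7] 0.7Traceback (most recent call last):
  File "<stdin>", line 6, in <module>
  File "h.py", line 18, in spoutpose
    e=cv2.fitEllipse(cv2.convexHull((top[:,:2]*1000).astype(np.float32)))
cv2.error: OpenCV(4.12.0) /io/opencv/modules/imgproc/src/shapedescr.cpp:356: error: (-215:Assertion failed) n >= 0 && (depth == CV_32F || depth == CV_32S) in function 'fitEllipseNoDirect'
```

View pics/w4.png

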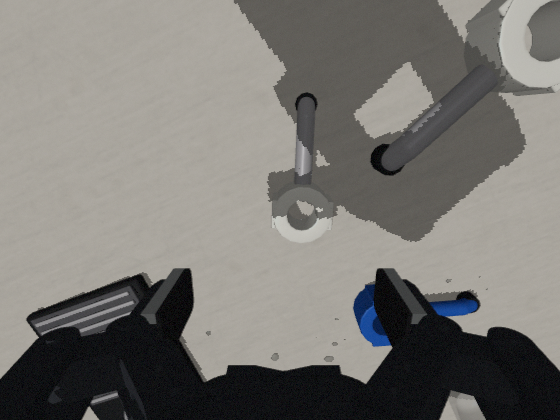

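The fingers had closed on one wall of the hub, and the spout slid about 14 mm along the jaw axis. It now stands upright at (303,212), tube mouth at (306,103), nothing else touched. Before I regrasp, I'll measure where the fingertips really are.

```bash
cat >> h.py <<'E'
def tips(P,s):
    T=R.from_rotvec(s["orientation"]).as_matrix(); L=(P.reshape(-1,3)-s["ee_pos"])@T
    L=L[(abs(L[:,0])<.03)&(abs(L[:,1])<.065)&(L[:,2]>-.05)&(L[:,2]<.02)&(P.reshape(-1,3)[:,2]>.04)]
    for sg in(-1,1):
        q=L[L[:,1]*sg>0]
        if len(q): 
            i=q[:,2]>np.percentile(q[:,2],99)-.004
            print("finger",sg,"max z",np.percentile(q[:,2],99.5).round(4),"tip pts y",np.percentile(q[i,1],[2,50,98]).round(4),"x",np.percentile(q[i,0],[2,98]).round(4))
E
python3 -m crank '[[[0.36,0,0,0,0,0,0],[0.36,0,0,0,0,0,0],[0.36,0,0,0,0,0,0],[0.36,0,0,0,0,0,0],[0.36,0,0,0,0,0,0]]]' 20
python3 - <<'E'
from h import *
f=np.load("w4.npz");P=cloud("",d=f["d"],cal=dict(intrinsics=f["K"],extrinsics=f["E"])); s=r.get_state()
s0=dict(s);s0["ee_pos"]=np.array([.4631,.2683,.0997]);tips(P,s0)
state();s=r.get_state();cal=r.calibration("wrist");im,d=r.get_image("wrist");tips(cloud("",d=d,cal=cal),s)
E
```

```text
time_s: 6.62
ee_pos: [0.4636, 0.2685, 0.1005]
orientation: [0.655, 3.073, 0.0]
contact_force: [-1.2, -0.7, 0.3]
gripper_width: 0.0581
finger -1 max z -0.037 tip pts y [-0.0471 -0.0426 -0.0422] x [-0.0106  0.0096]
finger 1 max z -0.0369 tip pts y [0.0425 0.0429 0.0478] x [-0.0109  0.0097]
t 6.62 p [0.4636 0.2685 0.1005] R [-0.913  0.408  0.     0.408  0.913 -0.    -0.     0.    -1.   ] F [-1.2 -0.7  0.3] w 0.0581
finger -1 max z -0.0291 tip pts y [-0.0338 -0.029  -0.0287] x [-0.0108  0.0099]
finger 1 max z -0.0289 tip pts y [0.0289 0.0292 0.0352] x [-0.0112  0.01  ]
```

```bash
python3 - <<'E'
from h import *
f=np.load("w4.npz");K,E=f["K"],f["E"];s=r.get_state();T=R.from_rotvec(s["orientation"]).as_matrix();p=np.array([.4631,.2683,.0997])
for z in(0,-.013,-.025,-.037):
    for x in(-.011,.011):
        w=p+T@np.array([x,.0427,z]);c=E[:3,:3].T@(w-E[:3,3]);print(z,x,(K@c/c[2])[:2].round(),c[2].round(3))
print(f["d"][262:300:4,186].round(3),f["d"][262:300:4,180].round(3))
E
```

```text
0 -0.011 [355. 267.] 0.185
0 0.011 [358. 233.] 0.178
-0.013 -0.011 [360. 278.] 0.172
-0.013 0.011 [364. 241.] 0.166
-0.025 -0.011 [366. 290.] 0.161
-0.025 0.011 [369. 251.] 0.154
-0.037 -0.011 [372. 303.] 0.149
-0.037 0.011 [376. 262.] 0.143
[0.294 0.294 0.138 0.138 0.135 0.137 0.136 0.136 0.137 0.136] [0.293 0.296 0.137 0.134 0.131 0.128 0.128 0.129 0.129 0.128]
```

The fingertips are about 24 mm higher than the reported TCP implies: tool z is −37 mm when open and −29 mm at 58 mm width. So the pads rode over the hub's rim. I'll regrasp 24 mm lower.

```bash
python3 -m crank '[[[0.64,0.3,0.6,0,0,0,-0.014],[0.64,0.34,0.7,-1,0,0,-0.014],[0.64,0,0,-2,0,0,0],[0.64,0,0,-2,0,0,0],[0.64,0,0,-2,0,0,0]]]' 20 >/dev/null
python3 -m crank '[[[0.64,0,0,-2,0,0,0],[0.64,0,0,-1.5,0,0,0],[0.64,0,0,-1,0,0,0],[0.64,0,0,-0.4,0,0,0],[0.64,0,0,0,0,0,0]]]'
python3 -m crank '[[[0.64,0,0,0,0,0,0],[0.3,0,0,0,0,0,0],[0.3,0,0,0,0,0,0],[0.1,0,0,0,0,0,0],[0.1,0,0,0,0,0,0]]]' 20
python3 -m crank '[[[-0.2,0,0,0,0,0,0],[-0.2,0,0,0,0,0,0],[-0.2,0,0,0,0,0,0],[-0.2,0,0,0,0,0,0],[-0.2,0,0,0,0,0,0]]]' 50
```

```text
time_s: 7.5
ee_pos: [0.4695, 0.2814, -0.0194]
orientation: [-0.697, -3.062, 0.002]
contact_force: [-0.4, 1.0, 0.8]
gripper_width: 0.0702
time_s: 7.92
ee_pos: [0.4709, 0.2819, -0.0172]
orientation: [0.697, 3.061, 0.002]
contact_force: [0.2, -0.2, 4.3]
gripper_width: 0.0486
time_s: 8.33
ee_pos: [0.4711, 0.282, -0.0171]
orientation: [0.697, 3.061, 0.002]
contact_force: [-0.5, -0.6, 7.2]
gripper_width: 0.0482
```

```bash
python3 -m crank '[[[-0.2,0,0,1,0,0,0],[-0.2,0,0,3,0,0,0],[-0.2,0,0,4,0,0,0],[-0.2,0,0,4,0,0,0],[-0.2,0,0,4,0,0,0]]]'
python3 -m crank '[[[-0.2,0,0,3,0,0,0],[-0.2,1.2,-2,0,0,0,0.039],[-0.2,1.4,-2.2,0,0,0,0.039],[-0.2,1.5,-2.4,0,0,0,0.039],[-0.2,1.5,-2.4,0,0,0,0.039]]]'
python3 -m crank '[[[-0.2,1.5,-2.4,0,0,0,0.039],[-0.2,1.5,-2.4,0,0,0,0.039],[-0.2,1.5,-2.4,0,0,0,0.039],[-0.2,1.5,-2.4,0,0,0,0.039],[-0.2,1.5,-2.2,0,0,0,0.039]]]'
python3 -m crank '[[[-0.2,1.3,-2.1,0,0,0,0.042],[-0.2,0.1,0,0,0,0,0],[-0.2,0,0,0,0,0,0],[-0.2,0,0,0,0,0,0],[-0.2,0,0,0,0,0,0]]]'
python3 - <<'E'
from h import *
s=state();cal=r.calibration("wrist");im,d=r.get_image("wrist");cv2.imwrite("pics/w5.png",im[:,:,::-1]);np.savez("w5.npz",im=im,d=d,K=cal["intrinsics"],E=cal["extrinsics"],p=s["ee_pos"],o=s["orientation"])
im,d=r.get_image("top");cv2.imwrite("pics/top5.png",im[:,:,::-1]);np.savez("top5.npz",im=im,d=d);state()
E
```

```text
time_s: 8.75
ee_pos: [0.4688, 0.281, 0.1426]
orientation: [-0.697, -3.062, 0.002]
contact_force: [2.2, 0.4, -0.7]
gripper_width: 0.0482
time_s: 9.17
ee_pos: [0.5258, 0.1906, 0.1716]
orientation: [-0.452, -3.109, 0.0]
contact_force: [0.4, 0.7, -0.9]
gripper_width: 0.0481
time_s: 9.58
ee_pos: [0.6008, 0.072, 0.1711]
orientation: [-0.15, -3.137, 0.0]
contact_force: [0.2, -0.1, -1.4]
gripper_width: 0.0482
time_s: 10.0
ee_pos: [0.6142, 0.0534, 0.1712]
orientation: [-0.085, -3.14, -0.0]
contact_force: [0.7, -0.0, -0.8]
gripper_width: 0.0477
t 10.0 p [0.6142 0.0534 0.1712] R [-0.999  0.054 -0.001  0.054  0.999  0.     0.001  0.    -1.   ] F [ 0.7 -0.  -0.8] w 0.0477
t 10.1 p [0.6144 0.0535 0.1715] R [-0.999  0.054 -0.     0.054  0.999  0.     0.     0.    -1.   ] F [-0.4 -0.1 -1.2] w 0.0482
```

View pics/w5.png

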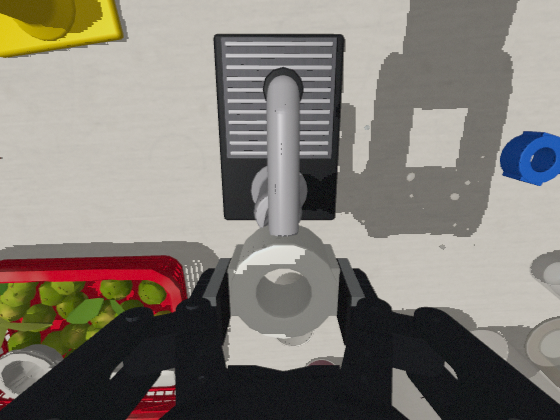

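The hub is held level with its tube along the tray, bore at about (284,290). The column shows behind the tube at about (277,188).

```bash
python3 - <<'E'
from h import *
f=np.load("w5.npz");P=cloud("",d=f["d"],cal=dict(intrinsics=f["K"],extrinsics=f["E"]));im=f["im"].astype(int)
g=P[210:360,200:370].reshape(-1,3); zt=np.median(g[(g[:,2]>.19)&(g[:,2]<.25)][:,2]); 
q=P[225:345,232:338];top=q[abs(q[...,2]-zt)<.006]
A=np.c_[top[:,:2],np.ones(len(top))];c,_,_,_=np.linalg.lstsq(A,top[:,2],rcond=None)
print("hub top z",zt,top.mean(0).round(4),len(top),"slopes",c[:2].round(3))
# bore: points inside lower; edge detection by mask hole
m=(abs(P[...,2]-(P[...,0]*c[0]+P[...,1]*c[1]+c[2]))<.0025).astype(np.uint8); m[:, :228]=0;m[:,342:]=0;m[:228]=0;m[345:]=0
cs,h=cv2.findContours(m,cv2.RETR_CCOMP,cv2.CHAIN_APPROX_NONE)
for k,x in enumerate(cs):
    if len(x)>60:
        w=np.array([P[v,u,:2] if False else ray("",(u,v),zt,dict(intrinsics=f["K"],extrinsics=f["E"]))[:2] for u,v in x[:,0]])*1000
        print(h[0][k][3],len(x),cv2.fitEllipse(w.astype(np.float32)))
print("TCP",f["p"])
# tray from wrist
z=P[...,2];mm=((z>.008)&(z<.022));mm[230:]=0;mm[:,:205]=0;mm[:,360:]=0
t=P[mm];print("tray",cv2.minAreaRect((t[:,:2]*1000).astype(np.float32)))
k=(z>.09)&(z<.106);k[:,:240]=0;k[:,310:]=0;k[:140]=0;k[:,:]&=True
t=P[k];print("column",len(t),t.min(0),t.max(0))
# top view before: column/stem clean
f=np.load("top0.npz");P=cloud("top",d=f["d"]);q=P[180:215,271:323].reshape(-1,3)
for a,b in((.095,.104),(.12,.16)):
    t=q[(q[:,2]>a)&(q[:,2]<b)];print("top",a,len(t),t.mean(0).round(4),t.min(0).round(4),t.max(0).round(4), cv2.minEnclosingCircle((t[:,:2]*1000).astype(np.float32)))
E
```

```text
hub top z 0.21814135121931777 [0.6115 0.0536 0.2179] 6971 slopes [ 0.01  -0.002]
-1 349 ((612.9464111328125, 53.199546813964844), (46.97467041015625, 50.72212219238281), 178.95895385742188)
0 156 ((612.643798828125, 53.199466705322266), (23.09539031982422, 23.427324295043945), 178.45401000976562)
TCP [0.61419594 0.0534232  0.17122137]
tray ((557.0829467773438, 51.59381866455078), (124.00381469726562, 182.7135009765625), 86.86772918701172)
column 394 [0.59684673 0.02873    0.09007571] [0.62464165 0.06776044 0.10440091]
top 0.095 91 [0.6128 0.0521 0.0996] [0.5973 0.0341 0.0952] [0.6338 0.07   0.1039] ((615.3079833984375, 51.21928405761719), 19.359487533569336)
top 0.12 62 [0.6142 0.0524 0.1421] [0.6057 0.0437 0.1226] [0.6258 0.0611 0.152 ] ((615.70068359375, 52.33415985107422), 10.119373321533203)
```

```bash
python3 -m crank '[[[-0.2,0,3,0,0,0,0],[-0.2,0,3,0,0,0,0],[-0.2,0,0,0,0,0,0],[-0.2,0,0,0,0,0,0],[-0.2,0,0,0,0,0,0]]]'
python3 - <<'E'
from h import *
s=state();cal=r.calibration("wrist");im,d=r.get_image("wrist");cv2.imwrite("pics/w6.png",im[:,:,::-1]);np.savez("w6.npz",im=im,d=d,K=cal["intrinsics"],E=cal["extrinsics"],p=s["ee_pos"])
P=cloud("",d=d,cal=cal);z=P[...,2]
for nm,a,b,x0 in(("head",.135,.150,.59),("stem",.106,.15,.59),("col",.096,.104,.59),("tray",.009,.022,.4)):
    m=(z>a)&(z<b)&(P[...,0]>x0)&(P[...,0]<.66)&(P[...,1]<(.085 if nm!="tray" else .13))&(P[...,1]>-.02);t=P[m]
    if len(t)>5: v,u=np.nonzero(m);print(nm,len(t),"px",u.min(),u.max(),v.min(),v.max(),t.min(0).round(4),t.max(0).round(4),cv2.minEnclosingCircle((t[:,:2]*1000).astype(np.float32)),cv2.minAreaRect((t[:,:2]*1000).astype(np.float32)))
zt=.218;m=(abs(z-zt)<.003).astype(np.uint8);m[:,:228]=0;m[:,342:]=0;m[:228]=0;m[345:]=0
cs,h=cv2.findContours(m,cv2.RETR_CCOMP,cv2.CHAIN_APPROX_NONE)
for k,x in enumerate(cs):
    if len(x)>60:
        w=np.array([ray("",(u,v),zt,cal)[:2] for u,v in x[:,0]])*1000;print(h[0][k][3],cv2.fitEllipse(w.astype(np.float32)))
E
```

```text
time_s: 10.52
ee_pos: [0.6147, 0.1128, 0.1715]
orientation: [0.084, 3.14, -0.001]
contact_force: [0.1, 0.0, -1.8]
gripper_width: 0.0477
t 10.52 p [0.6147 0.1128 0.1715] R [-0.999  0.054 -0.     0.054  0.999 -0.001 -0.    -0.001 -1.   ] F [ 0.1  0.  -1.8] w 0.0477
head 694 px 174 204 222 251 [0.6048 0.0387 0.1375] [0.6246 0.0583 0.1496] ((614.6278686523438, 48.88616180419922), 10.153502464294434) ((614.6024169921875, 48.75572204589844), (19.359272003173828, 19.112449645996094), 16.2993106842041)
stem 1161 px 174 215 208 251 [0.6045 0.0387 0.1061] [0.6246 0.0586 0.1496] ((614.591064453125, 48.82146453857422), 10.155535697937012) ((614.4470825195312, 48.86180877685547), (19.495384216308594, 19.50126075744629), 22.55738067626953)
col 943 px 182 228 194 238 [0.5959 0.0302 0.096 ] [0.6332 0.0672 0.1039] ((614.559326171875, 48.815860748291016), 18.96874237060547) ((612.6967163085938, 50.535213470458984), (37.838993072509766, 32.382503509521484), 48.136966705322266)
tray 17660 px 151 281 37 221 [ 0.4628 -0.0136  0.009 ] [0.6503 0.1178 0.022 ] ((557.3370361328125, 51.94647216796875), 108.902587890625) ((557.0447998046875, 51.43980026245117), (122.99016571044922, 182.99014282226562), 86.81681823730469)
-1 ((613.5869750976562, 112.59176635742188), (47.35456085205078, 51.18717956542969), 0.6627675890922546)
0 ((612.9595947265625, 112.63518524169922), (22.382816314697266, 23.388084411621094), 1.5138436555862427)
```

View pics/w6.png

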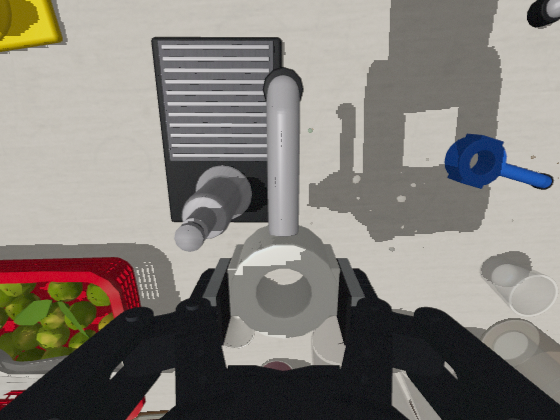

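The stem's tip is at (190,237) and the bore at (284,287). In the wrist frame the stem axis is (614.6, 48.9) mm and the bore (613.0, 112.6), so I shift by +0.16, −6.38 cm and then lower.

```bash
python3 -m crank '[[[-0.2,0.16,-1.4,0,0,0,0],[-0.2,0,-2,0,0,0,0],[-0.2,0,-2,0,0,0,0],[-0.2,0,-0.98,0,0,0,0],[-0.2,0,0,0,0,0,0]]]'
python3 -m crank '[[[-0.2,0,0,0,0,0,0],[-0.2,0,0,-1,0,0,0],[-0.2,0,0,-1.5,0,0,0],[-0.2,0,0,-0.8,0,0,0],[-0.2,0,0,0,0,0,0]]]'
python3 -m crank '[[[-0.2,0,0,-0.3,0,0,0],[-0.2,0,0,-0.3,0,0,0],[-0.2,0,0,-0.3,0,0,0],[-0.2,0,0,-0.3,0,0,0],[-0.2,0,0,0,0,0,0]]]'
```

```text
time_s: 10.98
ee_pos: [0.6166, 0.0456, 0.1715]
orientation: [0.092, 3.14, -0.001]
contact_force: [-1.3, 0.1, -1.1]
gripper_width: 0.0479
time_s: 11.4
ee_pos: [0.6145, 0.0495, 0.1349]
orientation: [-0.084, -3.135, -0.0]
contact_force: [-0.5, -0.5, -1.4]
gripper_width: 0.0481
time_s: 11.82
ee_pos: [0.6164, 0.0488, 0.126]
orientation: [-0.086, -3.14, -0.0]
contact_force: [0.3, -0.4, -1.4]
gripper_width: 0.0479
```

```bash
python3 -m crank '[[[-0.2,0,0,-0.4,0,0,0],[-0.2,0,0,-0.4,0,0,0],[-0.2,0,0,-0.4,0,0,0],[-0.2,0,0,-0.3,0,0,0],[-0.2,0,0,0,0,0,0]]]'
python3 -m crank '[[[-0.2,0,0,-0.5,0,0,0],[-0.2,0,0,-0.5,0,0,0],[-0.2,0,0,-0.4,0,0,0],[-0.2,0,0,-0.3,0,0,0],[-0.2,0,0,0,0,0,0]]]'
```

```text
time_s: 12.23
ee_pos: [0.6159, 0.0487, 0.1103]
orientation: [-0.086, -3.139, 0.0]
contact_force: [-0.9, -1.0, -1.4]
gripper_width: 0.0481
time_s: 12.65
ee_pos: [0.6159, 0.0487, 0.0933]
orientation: [-0.086, -3.139, -0.0]
contact_force: [0.2, -0.2, -0.6]
gripper_width: 0.0482
```

Underside is at about 0.110. Continuing gently to contact.

```bash
python3 -m crank '[[[-0.2,0,0,-0.3,0,0,0],[-0.2,0,0,-0.3,0,0,0],[-0.2,0,0,-0.2,0,0,0],[-0.2,0,0,0,0,0,0],[-0.2,0,0,0,0,0,0]]]'
python3 -m crank '[[[-0.2,0,0,-0.1,0,0,0],[-0.2,0,0,-0.1,0,0,0],[-0.2,0,0,0,0,0,0],[-0.2,0,0,0,0,0,0],[-0.2,0,0,0,0,0,0]]]'
```

```text
time_s: 13.07
ee_pos: [0.6165, 0.0487, 0.0864]
orientation: [-0.086, -3.14, -0.0]
contact_force: [0.2, -0.0, -1.0]
gripper_width: 0.048
time_s: 13.48
ee_pos: [0.6166, 0.0487, 0.0845]
orientation: [0.086, 3.14, -0.0]
contact_force: [-0.3, 0.4, -0.6]
gripper_width: 0.0479
```

```bash
python3 -m crank '[[[-0.2,0,0,-0.1,0,0,0],[-0.2,0,0,-0.1,0,0,0],[-0.2,0,0,0,0,0,0],[-0.2,0,0,0,0,0,0],[-0.2,0,0,0,0,0,0]]]'
python3 -m crank '[[[-0.2,0,0,-0.1,0,0,0],[-0.2,0,0,0,0,0,0],[-0.2,0,0,0,0,0,0],[-0.2,0,0,0,0,0,0],[-0.2,0,0,0,0,0,0]]]'
```

```text
time_s: 13.9
ee_pos: [0.6168, 0.0487, 0.083]
orientation: [0.086, 3.14, 0.0]
contact_force: [-1.3, -0.4, 2.0]
gripper_width: 0.0479
time_s: 14.32
ee_pos: [0.6168, 0.0487, 0.0829]
orientation: [0.086, 3.14, -0.0]
contact_force: [-3.2, 0.0, 7.0]
gripper_width: 0.048
```

The spout is seated: contact came at z=0.083, so the underside is at 0.100. Releasing and rising, then on to the clip.

```bash
python3 -m crank '[[[0.64,0,0,0,0,0,0],[0.64,0,0,0,0,0,0],[0.64,0,0,0,0,0,0],[0.64,0,0,1,0,0,0],[0.64,0,0,2,0,0,0]]]'
python3 -m crank '[[[0.64,0,0,3,0,0,0],[0.64,0,0,3,0,0,0],[0.64,0,0,3,0,0,0],[0.64,0,0,2,0,0,0],[0.64,0,0,0,0,0,0]]]'
python3 - <<'E'
from h import *
f=np.load("top0.npz");P=cloud("top",d=f["d"]);im=f["im"].astype(int)
q=P[245:330,345:410].reshape(-1,3);t=q[(q[:,2]>.05)&(q[:,2]<.25)];print("yellow stem",t.mean(0),t.min(0),t.max(0))
red=(im[...,0]>1.6*im[...,1]);q=P[205:252,398:432];m=red[205:252,398:432]&(q[...,2]>-.01)&(q[...,2]<.06);t=q[m]
print("clip",cv2.minAreaRect((t[:,:2]*1000).astype(np.float32)),t.min(0),t.max(0)); b=t[t[:,2]>.028];print(b.mean(0),len(b))
q=P[120:170,300:435].reshape(-1,3);t=q[(q[:,2]>.03)&(q[:,2]<.3)];print("basket",t.min(0),t.max(0))
E
```

```text
time_s: 14.73
ee_pos: [0.6141, 0.0488, 0.1086]
orientation: [-0.086, -3.134, -0.0]
contact_force: [0.0, 0.5, -0.1]
gripper_width: 0.07
time_s: 15.15
ee_pos: [0.6197, 0.0486, 0.2291]
orientation: [0.086, 3.129, -0.0]
contact_force: [0.5, -0.3, 1.1]
gripper_width: 0.0697
yellow stem [ 0.43117793 -0.14534467  0.10661858] [ 0.41404472 -0.1704543   0.0536515 ] [ 0.45184036 -0.13169637  0.15098144]
clip ((528.8512573242188, -267.1948547363281), (75.2266616821289, 28.702816009521484), 11.890409469604492) [ 0.49237758 -0.28838897 -0.00633563] [ 0.56800875 -0.25160586  0.04169741]
[ 0.50251761 -0.2713931   0.03473589] 41
basket [ 0.68066681 -0.31638488  0.0300035 ] [0.82793398 0.04198985 0.08418861]
```

```bash
for i in 1 2; do python3 -m crank '[[[0.2,-0.95,-2.67,0,0,0,-0.109],[0.2,-0.95,-2.67,0,0,0,-0.109],[0.2,-0.95,-2.67,0,0,0,-0.109],[0.2,-0.95,-2.67,0,0,0,-0.109],[0.2,-0.95,-2.67,0,0,0,-0.109]]]'>/dev/null; done
python3 -m crank '[[[0.2,-0.95,-2.67,0,0,0,-0.109],[0.2,-0.95,-2.67,0,0,0,-0.109],[0.2,0,0,0,0,0,0],[0.2,0,0,0,0,0,0],[0.2,0,0,0,0,0,0]]]'
python3 - <<'E'
from h import *
for i in range(1):
    s=state();cal=r.calibration("wrist");im,d=r.get_image("wrist");cv2.imwrite("pics/w7.png",im[:,:,::-1]);np.savez("w7.npz",im=im,d=d,K=cal["intrinsics"],E=cal["extrinsics"])
    P=cloud("",d=d,cal=cal);I=im.astype(int);m=(I[...,0]>1.8*I[...,1])&(I[...,0]>1.8*I[...,2])&(P[...,2]<.06)&(P[...,2]>.0015)&(np.hypot(P[...,0]-.52,P[...,1]+.268)<.07)
    t=P[m];print("clip",len(t),cv2.minAreaRect((t[:,:2]*1000).astype(np.float32)),np.percentile(t[:,2],[5,50,95,99]).round(4))
    b=t[t[:,2]>.031];print("blk",len(b),cv2.minAreaRect((b[:,:2]*1000).astype(np.float32)),b.mean(0).round(4))
state()
im,d=r.get_image("side");cv2.imwrite("pics/s7.png",im[:,:,::-1])
E
```

```text
time_s: 16.4
ee_pos: [0.5024, -0.2711, 0.2208]
orientation: [-1.977, -2.44, -0.001]
contact_force: [0.6, -0.3, 0.6]
gripper_width: 0.0512
t 16.4 p [ 0.5024 -0.2711  0.2208] R [-0.207  0.978 -0.001  0.978  0.207  0.001  0.001 -0.    -1.   ] F [ 0.6 -0.3  0.6] w 0.0512
clip 1117 ((530.6619873046875, -271.83294677734375), (79.50102996826172, 29.65142059326172), 11.239160537719727) [0.0039 0.0055 0.0366 0.0374]
blk 205 ((502.82586669921875, -277.3232116699219), (11.546546936035156, 23.371299743652344), 11.241847038269043) [ 0.5022 -0.2768  0.036 ]
t 16.45 p [ 0.5027 -0.2708  0.221 ] R [-0.208  0.978 -0.001  0.978  0.208  0.001  0.001 -0.    -1.   ] F [0.2 0.1 0.5] w 0.0509
```

View pics/w7.png

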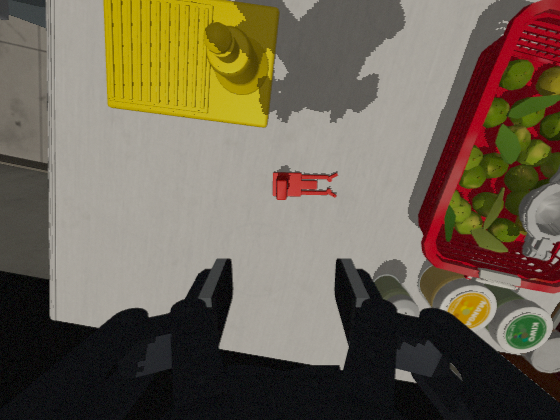

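The clip's block is at (281,186), with the jaws pointing right and the tips at (335,185). The yellow tap and the basket are clear. The rectangle fit and the block fit agree on the origin (553, −267) mm, yaw 11.2°.

```bash
python3 -m crank '[[[0.1,0,-0.32,-2,0,0,-0.007],[0.1,0,-0.32,-3.5,0,0,-0.006],[0.1,0,0,-3.5,0,0,0],[0.1,0,0,-3.5,0,0,0],[0.1,0,0,-3.5,0,0,0]]]' 30 >/dev/null
python3 -m crank '[[[0.1,0,0,-3,0,0,0],[0.1,0,0,-2,0,0,0],[0.1,0,0,-1.2,0,0,0],[0.1,0,0,-0.8,0,0,0],[0.1,0,0,0,0,0,0]]]'
python3 -m crank '[[[0.1,0,0,0,0,0,0],[0.1,0,0,0,0,0,0],[0.1,0,0,0,0,0,0],[0.1,0,0,0,0,0,0],[0.1,0,0,0,0,0,0]]]'
```

```text
time_s: 17.33
ee_pos: [0.5022, -0.277, -0.0097]
orientation: [-1.992, -2.427, 0.0]
contact_force: [0.3, -1.3, 0.4]
gripper_width: 0.0468
time_s: 17.75
ee_pos: [0.5032, -0.2786, -0.0074]
orientation: [1.994, 2.426, 0.0]
contact_force: [-0.0, 0.4, -0.7]
gripper_width: 0.0473
```

```bash
python3 -m crank '[[[0.1,0,0.1,-0.4,0,0,0],[0.1,0,0,-0.4,0,0,0],[0.1,0,0,0,0,0,0],[-0.4,0,0,0,0,0,0],[-0.4,0,0,0,0,0,0]]]' 40
python3 -m crank '[[[-1,0,0,0,0,0,0],[-1,0,0,0,0,0,0],[-1,0,0,0,0,0,0],[-1,0,0,0,0,0,0],[-1,0,0,0,0,0,0]]]' 60
```

```text
time_s: 18.17
ee_pos: [0.5024, -0.277, -0.0168]
orientation: [-1.994, -2.427, 0.0]
contact_force: [0.4, 0.5, 0.2]
gripper_width: 0.026
time_s: 18.58
ee_pos: [0.5027, -0.2772, -0.0164]
orientation: [1.994, 2.427, 0.0]
contact_force: [-0.4, -0.2, 0.7]
gripper_width: 0.0107
```

Clip gripped. Lifting and carrying it to stand in front of the stem, turning to yaw 0.

```bash
python3 -m crank '[[[-1,0,0,1,0,0,0],[-1,0,0,3,0,0,0],[-1,0,0,4,0,0,0],[-1,0,0,4,0,0,0],[-1,0,0,4,0,0,0]]]' 60 >/dev/null
python3 -m crank '[[[-1,0,0,4,0,0,0],[-1,0.2,2,0,0,0,-0.02],[-1,0.2,2.8,0,0,0,-0.02],[-1,0.2,3,0,0,0,-0.02],[-1,0.1,3,0,0,0,-0.02]]]' >/dev/null
python3 -m crank '[[[-1,0.1,3,0,0,0,-0.02],[-1,0.1,3,0,0,0,-0.02],[-1,0.1,3,0,0,0,-0.02],[-1,0.1,3,0,0,0,-0.02],[-1,0.1,3,0,0,0,-0.02]]]' >/dev/null
python3 -m crank '[[[-1,0,3,0,0,0,-0.0155],[-1,0,2.8,0,0,0,0],[-1,0,1,0,0,0,0],[-1,0,0,0,0,0,0],[-1,0,0,0,0,0,0]]]'
python3 - <<'E'
from h import *
s=state();cal=r.calibration("wrist");im,d=r.get_image("wrist");cv2.imwrite("pics/w8.png",im[:,:,::-1]);np.savez("w8.npz",im=im,d=d,K=cal["intrinsics"],E=cal["extrinsics"],p=s["ee_pos"],o=s["orientation"])
P=cloud("",d=d,cal=cal);I=im.astype(int);z=P[...,2]
m=(I[...,0]>1.8*I[...,1])&(I[...,0]>1.8*I[...,2])&(z>.17)&(z<.26)&(P[...,0]<.62)
t=P[m]*1000
pl=t[t[:,2]<np.percentile(t[:,2],30)+3]
print("clip",len(t),cv2.minAreaRect(t[:,:2].astype(np.float32)),t.min(0).round(1),t.max(0).round(1),np.percentile(t[:,2],[2,10,30,50,90]).round(1))
f=t[t[:,0]>t[:,0].max()-40];A=np.c_[f[:,:2],np.ones(len(f))];print("plate fit",np.linalg.lstsq(A,f[:,2],rcond=None)[0].round(3),f.mean(0).round(1))
a=(z>.135)&(z<.150)&(abs(P[...,0]-.615)<.02)&(abs(P[...,1]-.049)<.02);q=P[a]*1000;print("head",len(q),q.min(0).round(1) if len(q) else 0,q.max(0).round(1) if len(q) else 0)
a=(z>.124)&(z<.1335)&(abs(P[...,0]-.615)<.03)&(abs(P[...,1]-.049)<.03);q=P[a]*1000;print("hubtop",len(q),np.median(q,0).round(1) if len(q) else 0)
E
```

```text
time_s: 20.25
ee_pos: [0.5145, 0.0487, 0.1838]
orientation: [2.22, 2.222, -0.001]
contact_force: [-0.4, -0.9, -0.9]
gripper_width: 0.0113
t 20.25 p [0.5145 0.0487 0.1838] R [-0.001  1.     0.     1.     0.001 -0.001 -0.001  0.    -1.   ] F [-0.4 -0.9 -0.9] w 0.0113
clip 5972 ((544.5431518554688, 48.65435791015625), (80.74229431152344, 31.062376022338867), 0.19521117210388184) [504.1  33.3 199.9] [585.   64.3 243. ] [202.4 204.3 205.1 205.7 236.4]
plate fit [-5.00000e-03 -5.00000e-03  2.08006e+02] [561.6  49.2 204.9]
head 651 [604.9  39.  137. ] [624.4  58.8 149.3]
hubtop 2364 [611.5  55.2 129.9]
```

View pics/w8.png

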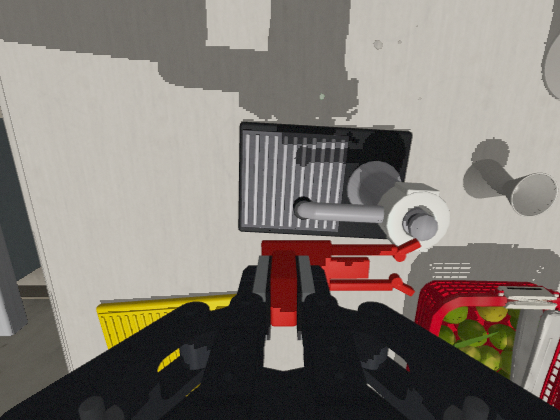

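The spout is seated with its tube over the tray, hub at (412,222) and stem tip at (424,226). The clip is level and held straight, jaw tips at (415,245) and (408,290). By measurement it is 47.5 mm short of home in x and 0.2 mm off in y. Lowering it in front of the hub.

```bash
python3 -m crank '[[[-1,-0.3,0.02,-1,0,0,0],[-1,0,0,-2,0,0,0],[-1,0,0,-2,0,0,0],[-1,0,0,-1,0,0,0],[-1,0,0,-0.5,0,0,0]]]' 60
python3 -m crank '[[[-1,0,0,-0.2,0,0,0],[-1,0,0,0,0,0,0],[-1,0,0,0,0,0,0],[-1,0,0,0,0,0,0],[-1,0,0,0,0,0,0]]]'
```

```text
time_s: 20.72
ee_pos: [0.5098, 0.0482, 0.1156]
orientation: [-2.222, -2.217, 0.005]
contact_force: [0.7, -0.4, -0.6]
gripper_width: 0.0109
time_s: 21.13
ee_pos: [0.5123, 0.0491, 0.1177]
orientation: [2.221, 2.22, 0.002]
contact_force: [-0.4, 0.5, -0.3]
gripper_width: 0.011
```

```bash
python3 -m crank '[[[-1,0.6,0,0,0,0,0],[-1,0.7,0,0,0,0,0],[-1,0.5,0,0,0,0,0],[-1,0,0,0,0,0,0],[-1,0,0,0,0,0,0]]]' 
python3 -m crank '[[[-1,0,0,-0.1,0,0,0],[-1,0,0,-0.1,0,0,0],[-1,0,0,0,0,0,0],[-1,0,0,0,0,0,0],[-1,0,0,0,0,0,0]]]'
python3 -m crank '[[[-1,0,0,-0.1,0,0,0],[-1,0,0,0,0,0,0],[-1,0,0,0,0,0,0],[-1,0,0,0,0,0,0],[-1,0,0,0,0,0,0]]]'
```

```text
time_s: 21.55
ee_pos: [0.53, 0.0491, 0.1165]
orientation: [-2.222, -2.221, 0.0]
contact_force: [-0.9, -0.4, -0.6]
gripper_width: 0.0106
time_s: 21.97
ee_pos: [0.5294, 0.0491, 0.1145]
orientation: [-2.222, -2.221, 0.0]
contact_force: [-0.5, -0.5, -0.2]
gripper_width: 0.0111
time_s: 22.38
ee_pos: [0.5296, 0.0491, 0.1136]
orientation: [2.222, 2.221, 0.0]
contact_force: [-0.8, -0.4, 0.2]
gripper_width: 0.0108
```

```bash
python3 -m crank '[[[-1,0,0,-0.05,0,0,0],[-1,0,0,0,0,0,0],[-1,0,0,0,0,0,0],[-1,0,0,0,0,0,0],[-1,0,0,0,0,0,0]]]' 
python3 -c "
from h import *
s=state();print(s['ee_pos'])"
```

```text
time_s: 22.8
ee_pos: [0.5297, 0.0491, 0.1134]
orientation: [2.222, 2.221, 0.0]
contact_force: [-1.9, -0.9, 3.3]
gripper_width: 0.011
t 22.8 p [0.5297 0.0491 0.1134] R [ 0.  1.  0.  1. -0. -0. -0.  0. -1.] F [-1.9 -0.9  3.3] w 0.011
[0.52971119 0.04910055 0.11335505]
```

```bash
python3 -m crank '[[[-1,0,0,0.1,0,0,0],[-1,0.2,0,0,0,0,0],[-1,0.2,0,0,0,0,0],[-1,0.2,0,0,0,0,0],[-1,0,0,0,0,0,0]]]' 
python3 -m crank '[[[-1,0.2,0,0,0,0,0],[-1,0.2,0,0,0,0,0],[-1,0.2,0,0,0,0,0],[-1,0,0,0,0,0,0],[-1,0,0,0,0,0,0]]]'
```

```text
time_s: 23.22
ee_pos: [0.5358, 0.0491, 0.1138]
orientation: [-2.222, -2.221, 0.0]
contact_force: [-0.3, 0.6, 0.0]
gripper_width: 0.0108
time_s: 23.63
ee_pos: [0.5417, 0.0491, 0.114]
orientation: [-2.222, -2.221, 0.0]
contact_force: [1.0, -0.5, -0.3]
gripper_width: 0.0109
```

```bash
python3 -m crank '[[[-1,0.15,0,0,0,0,0],[-1,0.15,0,0,0,0,0],[-1,0.1,0,0,0,0,0],[-1,0.1,0,0,0,0,0],[-1,0,0,0,0,0,0]]]' 
python3 -m crank '[[[-1,0.1,0,0,0,0,0],[-1,0.1,0,0,0,0,0],[-1,0.1,0,0,0,0,0],[-1,0,0,0,0,0,0],[-1,0,0,0,0,0,0]]]'
```

```text
time_s: 24.05
ee_pos: [0.5468, 0.0491, 0.1141]
orientation: [2.222, 2.221, 0.0]
contact_force: [-0.4, 0.4, -1.2]
gripper_width: 0.0112
time_s: 24.47
ee_pos: [0.549, 0.0491, 0.1138]
orientation: [-2.221, -2.22, 0.002]
contact_force: [-3.0, -0.4, -0.6]
gripper_width: 0.0111
```

```bash
python3 -m crank '[[[-1,0.1,0,0,0,0,0],[-1,0.1,0,0,0,0,0],[-1,0,0,0,0,0,0],[-1,0,0,0,0,0,0],[-1,0,0,0,0,0,0]]]' 
python3 -m crank '[[[-1,0.1,0,0,0,0,0],[-1,0.1,0,0,0,0,0],[-1,0,0,0,0,0,0],[-1,0,0,0,0,0,0],[-1,0,0,0,0,0,0]]]'
```

```text
time_s: 24.88
ee_pos: [0.5515, 0.0491, 0.1138]
orientation: [-2.222, -2.221, 0.0]
contact_force: [-1.8, 0.7, -1.2]
gripper_width: 0.0112
time_s: 25.3
ee_pos: [0.554, 0.0491, 0.1141]
orientation: [2.221, 2.22, 0.001]
contact_force: [-0.4, -0.1, -2.0]
gripper_width: 0.0112
```

```bash
python3 -m crank '[[[-1,0.1,0,0,0,0,0],[-1,0.1,0,0,0,0,0],[-1,0.1,0,0,0,0,0],[-1,0,0,0,0,0,0],[-1,0,0,0,0,0,0]]]' 
python3 -m crank '[[[-1,0.1,0,0,0,0,0],[-1,0.1,0,0,0,0,0],[-1,0.1,0,0,0,0,0],[-1,0,0,0,0,0,0],[-1,0,0,0,0,0,0]]]'
```

```text
time_s: 25.72
ee_pos: [0.5572, 0.0491, 0.1143]
orientation: [2.221, 2.22, 0.002]
contact_force: [0.4, -0.0, -0.6]
gripper_width: 0.0113
time_s: 26.13
ee_pos: [0.56, 0.0491, 0.1142]
orientation: [2.222, 2.22, 0.001]
contact_force: [0.7, -0.7, -0.1]
gripper_width: 0.0108
```

```bash
python3 -m crank '[[[-1,0.1,0,0,0,0,0],[-1,0.1,0,0,0,0,0],[-1,0,0,0,0,0,0],[-1,0,0,0,0,0,0],[-1,0,0,0,0,0,0]]]' 
python3 -m crank '[[[-1,0.1,0,0,0,0,0],[-1,0,0,0,0,0,0],[-1,0,0,0,0,0,0],[-1,0,0,0,0,0,0],[-1,0,0,0,0,0,0]]]'
```

```text
time_s: 26.55
ee_pos: [0.5615, 0.0492, 0.114]
orientation: [-2.222, -2.221, -0.0]
contact_force: [-0.1, -0.0, 0.2]
gripper_width: 0.011
time_s: 26.97
ee_pos: [0.5626, 0.0491, 0.114]
orientation: [-2.222, -2.221, 0.0]
contact_force: [-0.1, 0.3, -0.4]
gripper_width: 0.0109
```

```bash
python3 -m crank '[[[-1,0.1,0,0,0,0,0],[-1,0,0,0,0,0,0],[-1,0,0,0,0,0,0],[-1,0,0,0,0,0,0],[-1,0,0,0,0,0,0]]]' 
python3 -m crank '[[[-1,0.1,0,0,0,0,0],[-1,0,0,0,0,0,0],[-1,0,0,0,0,0,0],[-1,0,0,0,0,0,0],[-1,0,0,0,0,0,0]]]'
```

```text
time_s: 27.38
ee_pos: [0.5628, 0.0491, 0.1139]
orientation: [-2.221, -2.22, 0.002]
contact_force: [-5.5, -0.3, 2.7]
gripper_width: 0.0109
time_s: 27.8
ee_pos: [0.5629, 0.0491, 0.1139]
orientation: [-2.22, -2.219, 0.005]
contact_force: [-9.4, -0.7, 5.1]
gripper_width: 0.0109
```

```bash
python3 -m crank '[[[-1,0.12,0,0,0,0,0],[-1,0,0,0,0,0,0],[-1,0,0,0,0,0,0],[-1,0,0,0,0,0,0],[-1,0,0,0,0,0,0]]]' 
python3 -m crank '[[[-1,0,0,0,0,0,0],[-1,0,0,0,0,0,0],[-1,0,0,0,0,0,0],[-1,0,0,0,0,0,0],[-1,0,0,0,0,0,0]]]'
```

```text
time_s: 28.22
ee_pos: [0.5629, 0.0491, 0.1139]
orientation: [-2.218, -2.218, 0.009]
contact_force: [-13.5, -0.7, 7.9]
gripper_width: 0.011
time_s: 28.63
ee_pos: [0.5629, 0.0491, 0.1139]
orientation: [-2.218, -2.218, 0.009]
contact_force: [-13.6, -1.0, 7.9]
gripper_width: 0.0112
```

```bash
python3 -m crank '[[[-1,0.04,0,0,0,0,0],[-1,0,0,0,0,0,0],[-1,0,0,0,0,0,0],[-1,0,0,0,0,0,0],[-1,0,0,0,0,0,0]]]' 
for i in 1 2; do python3 -m crank '[[[-1,0,0,0,0,0,0],[-1,0,0,0,0,0,0],[-1,0,0,0,0,0,0],[-1,0,0,0,0,0,0],[-1,0,0,0,0,0,0]]]'; done
```

```text
time_s: 29.05
ee_pos: [0.5629, 0.0491, 0.114]
orientation: [-2.218, -2.217, 0.01]
contact_force: [-15.0, -0.8, 9.1]
gripper_width: 0.0109
time_s: 29.47
ee_pos: [0.5629, 0.0491, 0.114]
orientation: [-2.218, -2.217, 0.01]
contact_force: [-15.7, -0.3, 8.9]
gripper_width: 0.0111
time_s: 29.88
ee_pos: [0.5629, 0.0491, 0.114]
orientation: [-2.218, -2.217, 0.01]
contact_force: [-15.3, -0.9, 9.6]
gripper_width: 0.0108
```

Held at 15 N for over 0.8 s. Easing off, releasing and rising.

```bash
python3 -m crank '[[[-1,-0.1,0,0,0,0,0],[-1,-0.1,0,0,0,0,0],[-1,-0.1,0,0,0,0,0],[-1,0,0,0,0,0,0],[-1,0,0,0,0,0,0]]]' 
python3 -m crank '[[[-0.3,0,0,0,0,0,0],[-0.3,0,0,0,0,0,0],[-0.3,0,0,0,0,0,0],[-0.3,0,0,0,0,0,0],[-0.3,0,0,0,0,0,0]]]'
python3 -m crank '[[[-0.3,0,0,1,0,0,0],[-0.3,0,0,2,0,0,0],[-0.3,0,0,3,0,0,0],[-0.3,0,0,3,0,0,0],[-0.3,0,0,3,0,0,0]]]'
python3 -m crank '[[[-0.3,-2,0,0,0,0,0],[-0.3,-3,0,0,0,0,0],[-0.3,-1,0,0,0,0,0],[-0.3,0,0,0,0,0,0],[-0.3,0,0,0,0,0,0]]]'
python3 - <<'E'
from h import *
state();cal=r.calibration("wrist");im,d=r.get_image("wrist");P=cloud("",d=d,cal=cal);I=im.astype(int);z=P[...,2]
m=(I[...,0]>1.8*I[...,1])&(I[...,0]>1.8*I[...,2])&(z>.12)&(z<.175)&(P[...,0]<.65)&(abs(P[...,1]-.049)<.04)
t=P[m]*1000;print("clip",len(t),cv2.minAreaRect(t[:,:2].astype(np.float32)),np.percentile(t[:,2],[2,50,99]).round(1))
pl=t[t[:,2]<140];A=np.c_[pl[:,:2]-[600,49],np.ones(len(pl))];print("plate",len(pl),np.linalg.lstsq(A,pl[:,2],rcond=None)[0].round(3),"maxx",pl[:,0].max())
a=(z>.140)&(z<.151)&(abs(P[...,0]-.615)<.02)&(abs(P[...,1]-.049)<.02);q=P[a]*1000;print("head",len(q),q.min(0).round(1),q.max(0).round(1))
im2,_=r.get_image("side")
b=cv2.resize(im2[:,:,::-1][180:270,250:340],(420,420),interpolation=cv2.INTER_CUBIC)
cv2.imwrite("pics/f.png",np.hstack([im[:,:,::-1][:,180:],b]))
E
```

```text
time_s: 30.3
ee_pos: [0.5628, 0.0491, 0.1138]
orientation: [-2.222, -2.22, 0.001]
contact_force: [-4.3, -0.7, 0.8]
gripper_width: 0.0112
time_s: 30.72
ee_pos: [0.5636, 0.0491, 0.1142]
orientation: [2.222, 2.22, 0.001]
contact_force: [0.2, 0.4, -0.7]
gripper_width: 0.03
time_s: 31.13
ee_pos: [0.5631, 0.0491, 0.236]
orientation: [2.222, 2.221, 0.001]
contact_force: [0.8, -0.4, -0.3]
gripper_width: 0.0303
time_s: 31.55
ee_pos: [0.5034, 0.0491, 0.235]
orientation: [2.221, 2.22, 0.002]
contact_force: [0.0, 0.2, 0.0]
gripper_width: 0.03
t 31.55 p [0.5034 0.0491 0.235 ] R [ 0.001  1.     0.002  1.    -0.001 -0.    -0.     0.002 -1.   ] F [0.  0.2 0. ] w 0.03
clip 2178 ((591.7022705078125, 48.5135498046875), (79.50267791748047, 31.232498168945312), 0.4405730366706848) [131.5 135.3 165. ]
plate 1635 [6.70000e-02 0.00000e+00 1.35466e+02] maxx 631.5572517605106
head 413 [604.9  39.1 140. ] [624.6  58.3 149.8]
```

View pics/f.png

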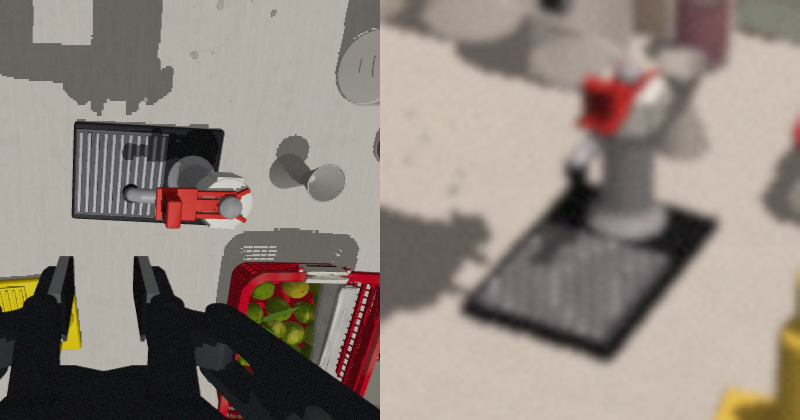

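The final view shows the clip round the stem on top of the hub, stem head at about (231,207) and the jaw tips past it at (250,195) and (247,218). The outlet is over the tray, the jigger at (325,182) is standing, and the gripper is clear. The clip's measured origin is 0.3 mm from the stem axis, so it is home.

```bash
python3 -c "
from station import r
print(r.close_job())"
```

```text
the job is handed in; nothing more can be done
None
```

The job is handed in, at about 31.6 s on the robot's clock. The spout is on the tap and the clip is snapped into the groove.

**Spout:** I lowered the small white spout over the stem until it touched the shoulder, with the underside at about 100 mm. The last picture shows the outlet over the drip tray.

**Clip:** It spread at about 3 N in the readings and stopped where it should when home. I pressed it at 15 to 16 N along x, with about 9 N upward as well (18 N in all), for more than 0.8 s and then let go. In the last measurement the clip's origin was 0.3 mm from the stem axis, with the jaw tips past the stem.

**What went wrong or disagreed:**
- **First grasp:** It failed because the fingertips sit about 24 mm higher than the reported TCP implies. The fingers rode over the hub's rim and slid the spout about 14 mm on the table. It stayed upright, and I corrected the height and regrasped.
- **Camera disagreement:** The top and wrist cameras differed by about 4 mm on where the tap is. I used the wrist camera, and the fit confirmed it.
- **Clip tilt:** The final plate fit showed a slope of about 0.07, so the tail may sag slightly, or pixels at the clip's edges skewed the fit.
- **Bystanders:** I never went near the jigger or the shot glass. The jigger was standing in the last picture, but I did not check the shot glass again at the end.

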